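# Raise the counterweighted barrier and dock the absorber carrier

### The arm

A 6-joint arm with a two-finger parallel gripper is mounted at the origin on the work surface. World frame = base frame: x ahead of the robot, y to its left, z up, the work surface at z = 0. Lengths are in m, angles in rad, forces in N, time in s.
With the tool pointing down it reaches from about 0.35 to 0.775 m from the base axis. Payload 5.5 kg.
Tool frame: the origin (TCP) lies at the very end of the fingers, on their centre line; the grasp point (between the pads) lies 19 mm behind it; z points along the fingers, y is the line along which they close (so a half turn about z gives the same grasp; the last joint's range is limited). The gripper opens to 85 mm and grips with 20 to 120 N. Pads are 22 mm wide; open, the fingers measure 114 mm over their backs; the gripper's body (76 mm by 85 mm) begins 54 mm behind the grasp point. The pads swing forward as they close: fully open they stand 13 mm farther back than shut.
Start: joints at [1.198, 0.313, 0.046, 1.304, 0, 1.431], TCP at [0.133, 0.56, 0.231] pointing down, gripper open.
Joint ranges: [-2.76, 2.76], [-0.86, 1.69], [-1.03, 1.26], [-2.2, 2.34], [-1.47, 1.5], [-3.14, 3.14]. Speed limits (rad/s): [2.57, 2.57, 3.14, 3.14, 3.14, 3.14].

### API

Orientations are given as a unit quaternion [w, x, y, z].
In Python, from workcell import get_state, read_camera, hand_in gives the robot as it stands.
- The arm moves only by the tool send_rows, never from a script. Its argument "increments" is a list of rows, each an object of numbers: "dx", "dy", "dz": the shift along the world's x, y, z in units of 25 mm (1.0 is 25 mm); "roll": the turn about the world's z in units of 8 degrees (1.0 is 8 degrees); "claw": the opening, from -1 (shut) to 1 (fully open). In form: [{"dx": .., "dy": .., "dz": .., "roll": .., "claw": ..}, ...]. A call has exactly 5 rows; each row is the pose to reach, as a shift and turn from the pose commanded when the call began; what a row does not reach only later rows make up. A row lasts 1/8 s, in which the tool goes at most 62.5 mm and 10.7 degrees, less where a joint would pass 70% of its speed; a pose out of reach is approached as far as the arm can. A call with a gripper value outside its range is refused whole. The fingers move at their own pace and stop on an object; "grip_force" is the grip in N (left out, the last holds). Time passes only in rows, so rows that repeat a pose let the fingers close, or fill a call up. It gives the time, the measured TCP pose, the force, the opening and the grip force at its end, in the units of the state.
- get_state(): the state, without advancing time (a new reading comes with each control period).
- read_camera(name): name is "scene" or "top" or "wrist"; returns a dict with "image" (400x640x3 uint8, blue, green, red), "fx", "fy", "cx", "cy" (pixels), "dist_coeffs" ([k1, k2, p1, p2, k3] as OpenCV has them; the pictures are not rectified), "world_to_cam" (4x4, takes a point from world to camera coordinates). Camera axes: x right, y up, looking along -z (the intrinsics and any distortion apply to the point x, -y, -z); pixel columns grow to the right and rows downward; lengths in m; the calibration is good to about 2 mm. A picture is of the moment at which its call begins. There is no depth.
- hand_in(): hands the job in; it is judged then, once.
The state is a dict: "clock": time; "joint_pos": joint angles; "qvel": joint speeds; "tau": joint torques, N m; "tcp_pos": TCP position; "orientation": TCP orientation; "wrist_force": force on the tool from outside, world axes, zero at the start; "ft_torque": the same for the moment, N m; "finger_gap": finger opening in m; "grip_force": force on a finger pad.
Only numpy, scipy, OpenCV 4.12 (cv2) and the standard library are available. Lean on these libraries where they do the work, as an engineer would, in place of code of your own. Each camera call takes 0.05 s, during which the arm holds its last target. There are 200 camera calls.

### The job

Push the counterweighted barrier arm up past its balance point, steadily and without flinging it, so that it stays fully raised by itself with your fingers off it. Only then push the absorber carrier along the track, through the place that the barrier was closing, until it rests against the stop post at the other end. Take nothing between the fingers and lift nothing, keep the carrier on its track, leave the barrier up, and do not disturb the tape dispenser, beaker and jar.

Things in the scene. Friction and masses are not known exactly. Their poses are not given: they have to be found in the camera images.
- track: Fixed aluminium track: plate 100 (x) x 360 (y) x 8 mm, origin on the bench under its middle. +y points roughly at the robot, +x to the robot's left. The carrier's lane runs along y, on the plate, between two steel rails (inner faces x = +-32, outer +-38 mm, tops 16 mm above the bench), ends open. At +x a grey pivot tower (56 mm wide, 78 mm high) reaches out to x = 150 mm.
- barrier (a joint): Barrier angle in rad: 0 = down, level, closing the lane; up to 1.5 = stop, nearly upright. White tube, 16 mm diameter, from the pivot over the lane's middle to the track's -x, underside 52 mm above the bench when down. Dark steel counterweight on a crank above the pivot. It balances at 0.97 rad: below it falls shut, beyond it falls open, slowly (damped). It takes 1 to 4 N at the cross-bar.
- barrier_grip (a point): Centre of the dark cross-bar at the barrier's free end: a round rubber bar, 14 mm diameter, 110 mm long, parallel to the track's y, 210 mm from the pivot axis. When down it is level with the pivot, 60 mm above the bench, at x = -90 mm of the track, overhanging the bare bench 40 mm beside the plate, to the robot's right, so fingers fit under it. It moves with the barrier.
- barrier_pivot (a point): Point on the barrier's pivot axis, 60 mm above the bench, at x = +120 mm, y = 0 of the track. The axis is parallel to the track's y axis. This point stays still.
- carrier: Absorber carrier: a white square sled 60 x 60 mm and 22 mm high with a round black and white absorber cartridge (50 mm diameter) on it, 66 mm high over all, about 0.45 kg, free to slide. Origin under its middle; its sides are parallel to the track. It stands in the lane at one end of the track (near or far, about 105 mm from the middle), 2 mm clear of either rail.
- stop_post: Upright dark rubber post with a steel cap, 25 mm in diameter and 50 mm high, fixed in the lane at the far end of the lane from the carrier, about 105 mm from the middle. Origin at its foot on the plate. The carrier touches it when their origins are 42.5 mm apart.
- tape_dispenser: Bystander: beige desk tape dispenser with a roll of tape, 60 x 120 mm, 75 mm high, loose beside the track's far end. Origin under its middle, long side along its y.
- beaker: Bystander: open glass beaker, 70 mm in diameter, 80 mm high, loose, on the tower's side of the track. Origin under its middle.
- jar: Bystander: small amber jar with a white cap, 52 mm in diameter, 75 mm high, loose, on the tower's side of the track. Origin under its middle.

How it is judged:
On the way, in this order (a step that is already met when the one before it is completed fails the run):
1. the barrier stands fully raised by itself, fingers off it (value of joint barrier above 1.4 rad and contact force between each of the arm, the fingers and barrier below 0.1 N), for 0.3 s.
2. the carrier rests against the stop post (horizontal distance between carrier and stop_post below 0.0485 m and z of carrier in the frame of track below 0.014 m and angle between carrier's own z axis and vertical below 0.15 rad), for 0.2 s.
At the end, for the whole second after the job is handed in: The barrier is up at its stop (over 1.4 rad) and the carrier stands still, flat on the track, within 6 mm of touching the stop post (all of step 2 and value of joint barrier above 1.4 rad and linear speed of carrier below 0.01 m/s).
It fails at once if the carrier is pushed along (over 40 mm) before the barrier is up, or the barrier comes down again on it (distance of carrier from where it was at the start of the episode above 0.04 m and value of joint barrier below 1.2 rad).
It fails at once if the carrier is lifted off the track (over 10 mm) or tipped (z of carrier in the frame of track above 0.018 m or angle between carrier's own z axis and vertical above 0.3 rad).
It fails at once if the barrier is flung (over 3.5 rad/s) (velocity of joint barrier above 3.5 rad/s).
It fails at once if the barrier's bar or tube, or the carrier, is taken between the fingers instead of pushed ((y of the grasp point in the frame of barrier_grip between -0.06 and 0.06 m and x of the grasp point in the frame of barrier_grip between -0.008 and 0.008 m and z of the grasp point in the frame of barrier_grip between -0.008 and 0.008 m) or (y of the grasp point in the frame of barrier_grip between -0.008 and 0.008 m and x of the grasp point in the frame of barrier_grip between -0.008 and 0.19 m and z of the grasp point in the frame of barrier_grip between -0.008 and 0.008 m) or (horizontal distance between the grasp point and carrier below 0.02 m and z of the grasp point in the frame of carrier below 0.06 m)).
It fails at once if the tape dispenser, beaker or jar is moved over 25 mm or tipped (distance of any of tape_dispenser, beaker, jar from where it was at the start of the episode above 0.025 m or angle between any of tape_dispenser, beaker, jar's own z axis and vertical above 0.35 rad).
It also fails if it takes over 61 s, if anything falls off the work surface, if the arm or the gripper's body presses on something with over 40 N, if the wrist force passes 120 N, or if a joint passes its speed limit or range.

## Working session

There is one attempt and no reset: what is moved stays moved. The work goes in short steps, Python scripts to look and compute and a tool call to move; the robot and the scene stay as the last step left them, time stands still between calls to the robot, and variables do not carry over. Pictures are saved under pics/ and viewed, at most 10 in all, crops included, and the job is handed in when it is done.

Besides the shell and the picture viewer there is one more tool, called after "Request:" by a JSON object that holds its "name" and its "arguments". send_rows: Moves the arm, as the interface text tells. Its arguments: {"type":"object","properties":{"increments":{"type":"array","items":{"type":"object","properties":{"dx":{"type":"number"},"dy":{"type":"number"},"dz":{"type":"number"},"roll":{"type":"number"},"claw":{"type":"number"}}}},"grip_force":{"type":"number"}},"required":["increments"]}

```bash
mkdir -p pics
cat > h.py <<'E'
import numpy as np, cv2
from workcell import get_state, read_camera, hand_in
def shot(n,f):
    c=read_camera(n); cv2.imwrite(f'pics/{f}.png',c['image'])
    np.savez(f'pics/{f}.npz',**{k:np.array(c[k]) for k in c}); return c
def ld(f): return np.load(f'pics/{f}.npz')
def K(c): return np.array([[c['fx'],0,c['cx']],[0,c['fy'],c['cy']],[0,0,1]],float)
def proj(c,P):
    W=np.array(c['world_to_cam']); p=np.atleast_2d(P)@W[:3,:3].T+W[:3,3]
    p=p*[1,-1,-1]
    return cv2.projectPoints(p.reshape(-1,1,3),np.zeros(3),np.zeros(3),K(c),np.array(c['dist_coeffs'],float))[0].reshape(-1,2)
def ray(c,uv):
    W=np.array(c['world_to_cam']);n=cv2.undistortPoints(np.array([[uv]],float),K(c),np.array(c['dist_coeffs'],float)).ravel()
    R=W[:3,:3]; d=R.T@np.array([n[0],-n[1],-1]); return -R.T@W[:3,3], d/np.linalg.norm(d)
def onz(c,uv,z):
    o,d=ray(c,uv); return o+d*(z-o[2])/d[2]
def tri(*cu):
    A=0;b=0
    for c,uv in cu:
        o,d=ray(c,uv);M=np.eye(3)-np.outer(d,d);A=A+M;b=b+M@o
    return np.linalg.solve(A,b)
E
python3 -c "
from h import *
a=shot('scene','s0')['image'];b=shot('top','t0')['image']
print(get_state()['tcp_pos'])"
```

```text
[0.13253181 0.55906426 0.23052086]
```

View pics/s0.png

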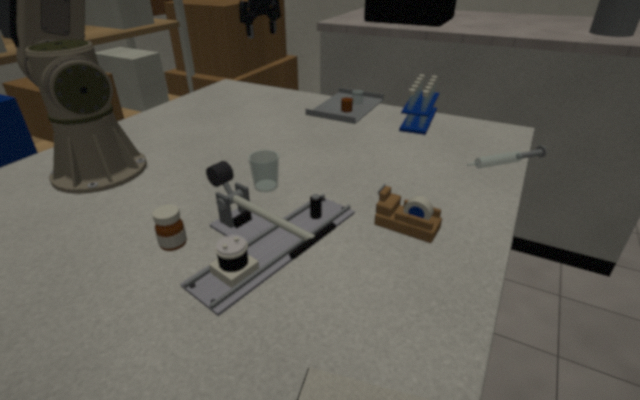

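View pics/t0.png

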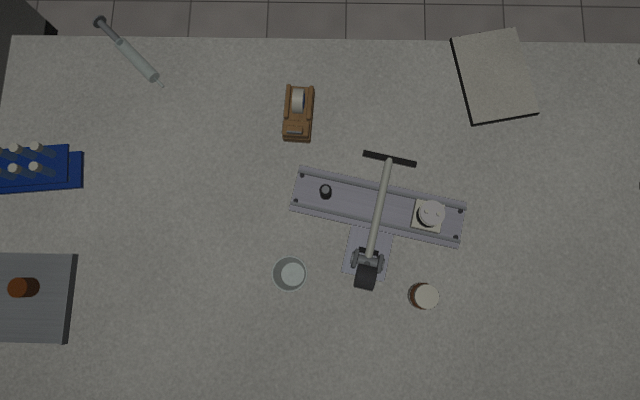

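The scene shows the carrier at the near/left end and the post at the far end. In the top view the plate corners are about (302,166), (467,203), (459,247) and (290,210). The cross-bar runs (363,153)–(416,164), the post is at (325,191), and the carrier at (430,214).

Run:
```python
from h import *
t=ld('t0');s=ld('s0')
for n,uv,z in [('c1',(302,166),.008),('c2',(467,203),.008),('c3',(459,247),.008),('c4',(290,210),.008),('barA',(363,153),.067),('barB',(416,164),.067),('post',(325.5,187),.058),('jar',(426,296),.075),('beaker',(290,274),.04),('tape',(299,113),.03),('cartridge top',(431,212),.074)]:
    print(n,onz(t,uv,z).round(4))
print('cart',tri((t,(431,212)),(s,(232,243))))
print('post',tri((t,(325.5,187)),(s,(317,197))))
print('barend mid',tri((t,(389,158.5)),(s,(314,240))))
o,d=ray(t,(320,200));print(o,d); print(proj(t,[[.133,.56,.231],[0,0,0]]))
for f,(x0,x1,y0,y1) in {'t0':(270,490,130,310),'s0':(140,370,140,320)}.items():
    im=t['image'] if f=='t0' else s['image']
    cv2.imwrite(f'pics/{f}c.png',cv2.resize(im[y0:y1,x0:x1],None,fx=3.3,fy=3.3,interpolation=cv2.INTER_CUBIC))
```

```text
c1 [0.6448 0.1163 0.008 ]
c2 [ 0.5714 -0.2317  0.008 ]
c3 [ 0.4792 -0.2121  0.008 ]
c4 [0.5494 0.1385 0.008 ]
barA [ 0.6587 -0.0096  0.067 ]
barB [ 0.6379 -0.1154  0.067 ]
post [0.5895 0.0642 0.058 ]
jar [ 0.3809 -0.129   0.075 ]
beaker [0.4168 0.1307 0.04  ]
tape [0.7552 0.1247 0.03  ]
cartridge top [ 0.5405 -0.1418  0.074 ]
cart [ 0.54187138 -0.14190012  0.07024763]
post [0.59032594 0.06477245 0.05802186]
barend mid [ 0.65126714 -0.06172867  0.0603376 ]
[0.40322587 0.0470243  0.9486268 ] [ 0.17640167  0.03046121 -0.98384682]
[[-20.45949342 460.96773154]
 [353.09167398 498.78412511]]
```

View pics/t0c.png

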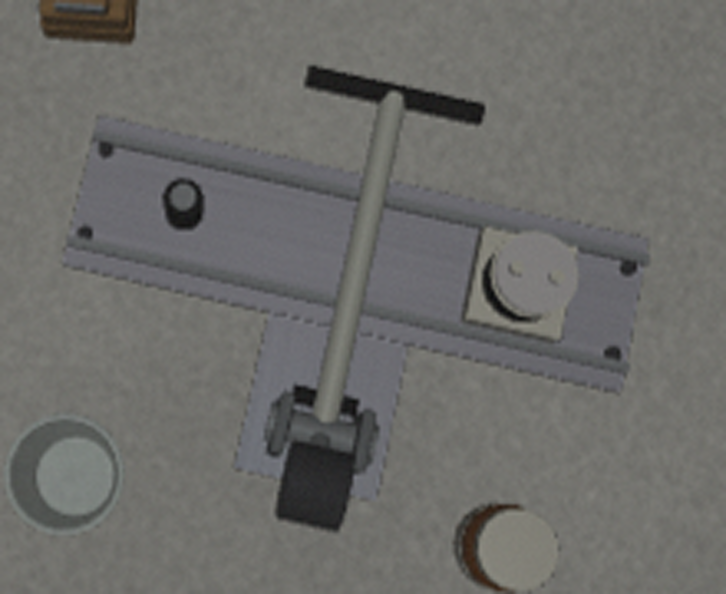

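View pics/s0c.png

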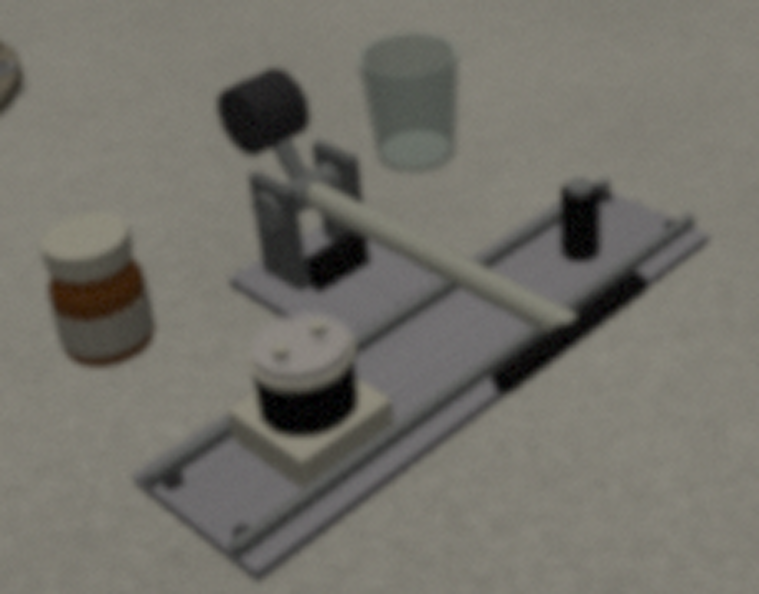

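Run:
```python
from h import *
from scipy.spatial.transform import Rotation as R
s=get_state(); q=np.array(s['orientation']); M=R.from_quat(q[[1,2,3,0]]).as_matrix()
print(s['clock'],M.round(3).tolist(),s['finger_gap'],s['wrist_force'])
A=np.array([.597,.1274]);B=np.array([.525,-.222]);u=(A-B)/np.linalg.norm(A-B);print('u',u,'yaw deg',np.degrees(np.arctan2(u[1],u[0])),'tool y yaw',np.degrees(np.arctan2(M[1,1],M[0,1])))
```

```text
0.1 [[-0.973, 0.231, -0.001], [0.231, 0.973, -0.001], [0.0, -0.002, -1.0]] 0.08532231653535195 [ 0.23558595  0.02320497 -0.38521656]
u [0.20182692 0.9794212 ] yaw deg 78.35618715859029 tool y yaw 76.65820412088893
```

Request:
{"name": "send_rows", "arguments": {"increments": [{"dx": 1.5, "dy": -1.7, "dz": 0, "roll": 0.1, "claw": -1}, {"dx": 3, "dy": -3.4, "dz": 0, "roll": 0.2, "claw": -1}, {"dx": 4.5, "dy": -5.1, "dz": 0, "roll": 0.2, "claw": -1}, {"dx": 6, "dy": -6.8, "dz": 0, "roll": 0.2, "claw": -1}, {"dx": 7.5, "dy": -8.4, "dz": 0, "roll": 0.2, "claw": -1}]}}

```text
clock: 0.72
tcp_pos: [0.3209, 0.3479, 0.2311]
orientation: [-0.0, 0.102, 0.995, -0.0]
wrist_force: [0.4, 0.5, 0.5]
finger_gap: -0.0
grip_force: 0.0
```

Request:
{"name": "send_rows", "arguments": {"increments": [{"dx": 1.5, "dy": -1.7, "dz": 0, "roll": 0, "claw": -1}, {"dx": 3, "dy": -3.4, "dz": 0, "roll": 0, "claw": -1}, {"dx": 4.5, "dy": -5.1, "dz": 0, "roll": 0, "claw": -1}, {"dx": 6, "dy": -6.8, "dz": 0, "roll": 0, "claw": -1}, {"dx": 7.5, "dy": -8.4, "dz": 0, "roll": 0, "claw": -1}]}}

```text
clock: 1.35
tcp_pos: [0.5085, 0.1379, 0.2311]
orientation: [-0.0, 0.102, 0.995, 0.0]
wrist_force: [0.2, 0.5, 0.4]
finger_gap: 0.0
grip_force: 0.0
```

Request:
{"name": "send_rows", "arguments": {"increments": [{"dx": 1.5, "dy": -1.7, "dz": 0, "roll": 0, "claw": -1}, {"dx": 3, "dy": -3.4, "dz": 0, "roll": 0, "claw": -1}, {"dx": 4.5, "dy": -5.1, "dz": 0, "roll": 0, "claw": -1}, {"dx": 6, "dy": -6.8, "dz": 0, "roll": 0, "claw": -1}, {"dx": 7.7, "dy": -8.4, "dz": 0, "roll": 0, "claw": -1}]}}

```text
clock: 1.98
tcp_pos: [0.7009, -0.0721, 0.2309]
orientation: [-0.0, 0.102, 0.995, 0.0]
wrist_force: [1.5, 0.1, 0.2]
finger_gap: -0.0003
grip_force: 0.0
```

Run:
```python
from h import *
c=shot('wrist','w1')
print(proj(c,[[.6587,-.0096,.06],[.6379,-.1154,.06],[.6485,-.0625,.06],[.701,-.072,.231]]).round(0))
shot('top','t1');shot('scene','s1')
cv2.imwrite('pics/m1.png',np.hstack([cv2.resize(c['image'],(400,250)),cv2.resize(ld('s1')['image'],(400,250))]))
```

```text
[[380. 116.]
 [258. 117.]
 [319. 116.]
 [321. 265.]]
```

View pics/m1.png

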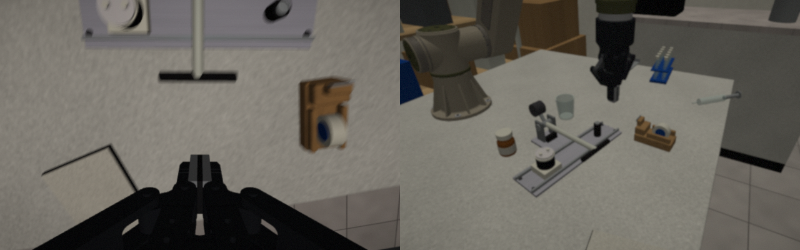

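The wrist view shows the bar spanning (256..379, 122) full-size, against a predicted row of about 117, so the pose is confirmed to a few mm. The shut fingers are outward of it, so I'm lowering them.

Request:
{"name": "send_rows", "arguments": {"increments": [{"dx": 0, "dy": 0, "dz": -2, "roll": 0, "claw": -1}, {"dx": 0, "dy": 0, "dz": -4, "roll": 0, "claw": -1}, {"dx": 0, "dy": 0, "dz": -6, "roll": 0, "claw": -1}, {"dx": 0, "dy": 0, "dz": -8, "roll": 0, "claw": -1}, {"dx": -0.6, "dy": 0.12, "dz": -8.2, "roll": 0, "claw": -1}]}}

```text
clock: 2.75
tcp_pos: [0.6809, -0.0655, 0.0212]
orientation: [-0.004, 0.102, 0.995, 0.001]
wrist_force: [-0.5, -0.0, 0.2]
finger_gap: 0.0003
grip_force: 0.0
```

Request:
{"name": "send_rows", "arguments": {"increments": [{"dx": -0.2, "dy": 0.04, "dz": 0, "roll": 0, "claw": -1}, {"dx": -0.3, "dy": 0.06, "dz": 0, "roll": 0, "claw": -1}, {"dx": -0.4, "dy": 0.08, "dz": 0, "roll": 0, "claw": -1}, {"dx": -0.5, "dy": 0.1, "dz": 0, "roll": 0, "claw": -1}, {"dx": -0.6, "dy": 0.12, "dz": 0, "roll": 0, "claw": -1}]}}

```text
clock: 3.38
tcp_pos: [0.6704, -0.0646, 0.0267]
orientation: [0.0, 0.102, 0.995, 0.0]
wrist_force: [-0.5, 0.6, -0.2]
finger_gap: 0.0002
grip_force: 0.0
```

Not in contact yet, so I'm going further in.

Request:
{"name": "send_rows", "arguments": {"increments": [{"dx": -0.08, "dy": 0.02, "dz": 0, "roll": 0, "claw": -1}, {"dx": -0.16, "dy": 0.03, "dz": 0, "roll": 0, "claw": -1}, {"dx": -0.24, "dy": 0.05, "dz": 0, "roll": 0, "claw": -1}, {"dx": -0.24, "dy": 0.05, "dz": 0, "roll": 0, "claw": -1}, {"dx": -0.24, "dy": 0.05, "dz": 0, "roll": 0, "claw": -1}]}}

```text
clock: 4.0
tcp_pos: [0.669, -0.0643, 0.0281]
orientation: [0.005, 0.102, 0.995, -0.0]
wrist_force: [10.2, -1.3, -0.5]
finger_gap: -0.0
grip_force: 5.0
```

Request:
{"name": "send_rows", "arguments": {"increments": [{"dx": -0.1, "dy": 0.02, "dz": 0, "roll": 0, "claw": -1}, {"dx": -0.16, "dy": 0.03, "dz": 0.1, "roll": 0, "claw": -1}, {"dx": -0.16, "dy": 0.03, "dz": 0.2, "roll": 0, "claw": -1}, {"dx": -0.17, "dy": 0.03, "dz": 0.3, "roll": 0, "claw": -1}, {"dx": -0.18, "dy": 0.04, "dz": 0.4, "roll": 0, "claw": -1}]}}

```text
clock: 4.62
tcp_pos: [0.6688, -0.0642, 0.04]
orientation: [0.009, 0.102, 0.995, -0.001]
wrist_force: [17.1, -2.6, 0.0]
finger_gap: -0.0003
grip_force: 9.0
```

Run:
```python
from h import *
s=shot('scene','s2');t=shot('top','t2')
a=cv2.resize(s['image'][130:290,180:370],None,fx=3,fy=3,interpolation=cv2.INTER_CUBIC)
cv2.imwrite('pics/m2.png',a)
print(proj(s,[[.65,-.063,.06],[.65,-.063,.07]]))
```

```text
[[312.19338739 240.52273639]
 [312.12577386 235.82283993]]
```

View pics/m2.png

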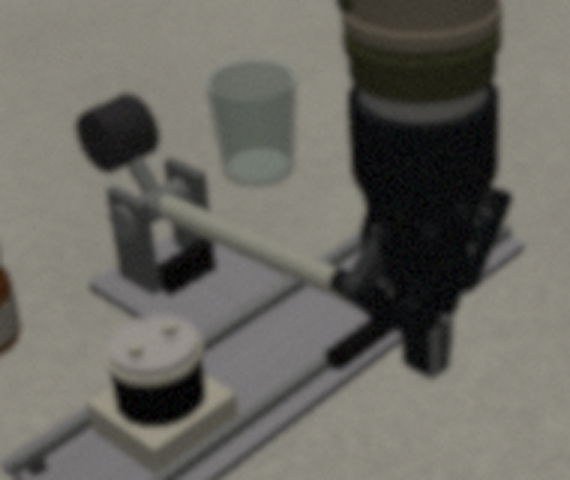

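Request:
{"name": "send_rows", "arguments": {"increments": [{"dx": -0.03, "dy": 0.01, "dz": 0.25, "roll": 0, "claw": -1}, {"dx": -0.06, "dy": 0.01, "dz": 0.5, "roll": 0, "claw": -1}, {"dx": -0.1, "dy": 0.02, "dz": 0.75, "roll": 0, "claw": -1}, {"dx": -0.14, "dy": 0.03, "dz": 1.0, "roll": 0, "claw": -1}, {"dx": -0.2, "dy": 0.04, "dz": 1.25, "roll": 0, "claw": -1}]}}

```text
clock: 5.35
tcp_pos: [0.6646, -0.0633, 0.0723]
orientation: [0.01, 0.102, 0.995, -0.001]
wrist_force: [20.0, -2.6, 1.8]
finger_gap: 0.0002
grip_force: 9.7
```

```bash
cat >> h.py <<'E'
def ang(c):
    # barrier angle by fitting the white tube visible in the scene view
    g=cv2.GaussianBlur(np.array(c['image']),(3,3),0).astype(float).min(2)
    e=np.array([.979,-.202]);p=np.array([.4435,-.023]);best=[]
    for th in np.arange(-.05,1.56,.01):
        def pts(off):
            r=np.linspace(.05,.12,25)
            h=r*np.cos(th)-off*np.sin(th);z=.06+r*np.sin(th)+off*np.cos(th)
            uv=proj(c,np.c_[p+h[:,None]*e,z]).astype(np.float32)
            return cv2.remap(g.astype(np.float32),uv[:,0],uv[:,1],1).ravel()
        best.append((pts(0).mean()-.5*(pts(.016).mean()+pts(-.016).mean()),th))
    best.sort(reverse=True);return [(round(float(b),2),round(float(a))) for a,b in best[:3]]
E
python3 - <<'E'
from h import *
shot('scene','s3')
for f in ('s0','s2','s3'): print(f,ang(ld(f)))
E
```

```text
s0 [(0.17, 23), (0.18, 23), (0.16, 23)]
s2 [(0.23, 25), (0.22, 25), (0.24, 25)]
s3 [(0.38, 31), (0.39, 31), (0.4, 30)]
```

Request:
{"name": "send_rows", "arguments": {"increments": [{"dx": -0.07, "dy": 0.01, "dz": 0.39, "roll": 0, "claw": -1}, {"dx": -0.15, "dy": 0.03, "dz": 0.77, "roll": 0, "claw": -1}, {"dx": -0.25, "dy": 0.05, "dz": 1.15, "roll": 0, "claw": -1}, {"dx": -0.37, "dy": 0.08, "dz": 1.52, "roll": 0, "claw": -1}, {"dx": -0.5, "dy": 0.1, "dz": 1.88, "roll": 0, "claw": -1}]}}

```text
clock: 6.02
tcp_pos: [0.6496, -0.0602, 0.1189]
orientation: [0.008, 0.102, 0.995, -0.0]
wrist_force: [13.1, -1.0, 4.3]
finger_gap: -0.0003
grip_force: 6.8
```

```bash
python3 -c "
from h import *
print(ang(shot('scene','s4')))"
```

```text
[(0.58, 20), (0.57, 19), (0.59, 19)]
```

Request:
{"name": "send_rows", "arguments": {"increments": [{"dx": -0.21, "dy": 0.04, "dz": 0.46, "roll": 0, "claw": -1}, {"dx": -0.45, "dy": 0.09, "dz": 0.91, "roll": 0, "claw": -1}, {"dx": -0.71, "dy": 0.15, "dz": 1.34, "roll": 0, "claw": -1}, {"dx": -1.0, "dy": 0.2, "dz": 1.76, "roll": 0, "claw": -1}, {"dx": -1.31, "dy": 0.27, "dz": 2.15, "roll": 0, "claw": -1}]}}

```text
clock: 6.7
tcp_pos: [0.6156, -0.053, 0.1728]
orientation: [0.008, 0.102, 0.995, -0.0]
wrist_force: [11.4, -1.3, 8.6]
finger_gap: -0.0001
grip_force: 5.5
```

```bash
python3 -c "
from h import *
print(ang(shot('scene','s5')))"
```

```text
[(0.88, 12), (0.89, 12), (0.87, 12)]
```

Request:
{"name": "send_rows", "arguments": {"increments": [{"dx": -0.35, "dy": 0.07, "dz": 0.38, "roll": 0, "claw": -1}, {"dx": -0.72, "dy": 0.15, "dz": 0.75, "roll": 0, "claw": -1}, {"dx": -1.1, "dy": 0.23, "dz": 1.08, "roll": 0, "claw": -1}, {"dx": -1.5, "dy": 0.31, "dz": 1.4, "roll": 0, "claw": -1}, {"dx": -1.93, "dy": 0.4, "dz": 1.68, "roll": 0, "claw": -1}]}}

```text
clock: 7.38
tcp_pos: [0.5599, -0.0417, 0.2102]
orientation: [-0.001, 0.102, 0.995, 0.0]
wrist_force: [1.5, -1.1, 1.2]
finger_gap: -0.0002
grip_force: 0.4
```

```bash
python3 -c "
from h import *
print(ang(shot('scene','s6')))"
```

```text
[(1.23, 21), (1.24, 21), (1.22, 21)]
```

Request:
{"name": "send_rows", "arguments": {"increments": [{"dx": -0.3, "dy": 0.06, "dz": 0.2, "roll": 0, "claw": -1}, {"dx": -0.5, "dy": 0.1, "dz": 0.3, "roll": 0, "claw": -1}, {"dx": -0.5, "dy": 0.1, "dz": 0.3, "roll": 0, "claw": -1}, {"dx": -0.5, "dy": 0.1, "dz": 0.3, "roll": 0, "claw": -1}, {"dx": -0.5, "dy": 0.1, "dz": 0.3, "roll": 0, "claw": -1}]}}

```text
clock: 8.05
tcp_pos: [0.5488, -0.0395, 0.2175]
orientation: [-0.0, 0.102, 0.995, 0.0]
wrist_force: [-0.2, -0.3, 0.3]
finger_gap: 0.0003
grip_force: 0.0
```

```bash
python3 -c "
from h import *
print(ang(shot('scene','s7')))"
```

```text
[(1.0, 21), (1.01, 21), (0.99, 20)]
```

Request:
{"name": "send_rows", "arguments": {"increments": [{"dx": 1, "dy": -0.2, "dz": 0, "roll": 0, "claw": -1}, {"dx": 2, "dy": -0.4, "dz": 0, "roll": 0, "claw": -1}, {"dx": 3, "dy": -0.8, "dz": 0.5, "roll": 0, "claw": -1}, {"dx": 4, "dy": -2, "dz": 1, "roll": 0, "claw": -1}, {"dx": 4, "dy": -3.5, "dz": 1, "roll": 0, "claw": -1}]}}

```text
clock: 8.72
tcp_pos: [0.6508, -0.1274, 0.2431]
orientation: [0.001, 0.101, 0.995, -0.0]
wrist_force: [-0.7, 0.0, -0.1]
finger_gap: 0.0001
grip_force: 0.0
```

Run:
```python
from h import *
s=shot('scene','s8');t=shot('top','t8')
cv2.imwrite('pics/m3.png',np.vstack([np.hstack([ld('s2')['image'][:300,:400],s['image'][:300,:400]]),np.hstack([ld('t2')['image'][100:400,220:620],t['image'][100:400,220:620]])]))
```

```text
(no output)
```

View pics/m3.png

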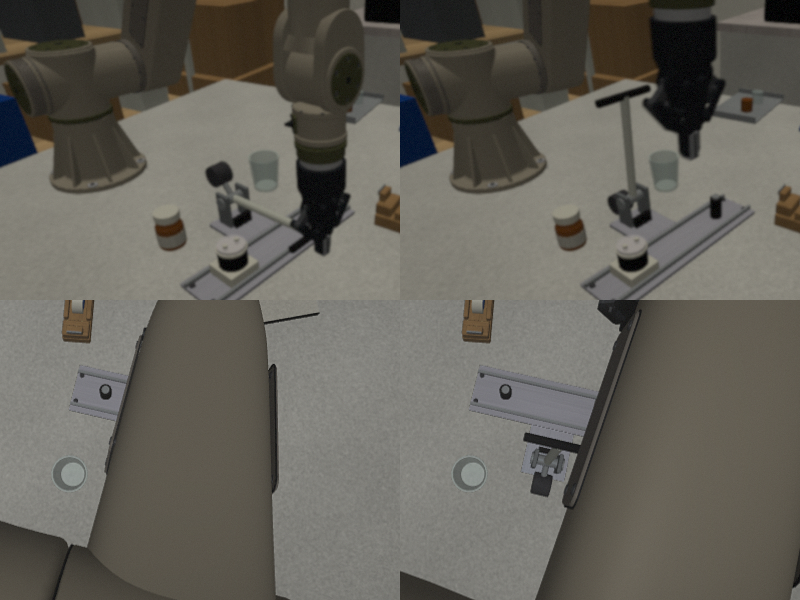

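The picture shows the barrier upright and free, with the tube near (625,100)–(630,190) in the mosaic. The carrier is untouched.

Request:
{"name": "send_rows", "arguments": {"increments": [{"dx": -1.6, "dy": -1, "dz": 0, "roll": 0, "claw": -1}, {"dx": -3.2, "dy": -2, "dz": 0, "roll": 0, "claw": -1}, {"dx": -4.8, "dy": -3, "dz": 0, "roll": 0, "claw": -1}, {"dx": -4.88, "dy": -3.1, "dz": -1.5, "roll": 0, "claw": -1}, {"dx": -4.88, "dy": -3.1, "dz": -3.5, "roll": 0, "claw": -1}]}}

```text
clock: 9.45
tcp_pos: [0.5273, -0.2053, 0.1561]
orientation: [0.002, 0.103, 0.995, -0.001]
wrist_force: [-0.1, 0.2, -0.1]
finger_gap: -0.0003
grip_force: 0.0
```

Run:
```python
from h import *
s=get_state();print(np.round(s['joint_pos'],3),s['tcp_pos'])
c=shot('wrist','w2');shot('scene','s9')
cv2.imwrite('pics/m4.png',np.hstack([cv2.resize(c['image'],(400,250)),cv2.resize(ld('s9')['image'],(400,250))]))
```

```text
[-0.513  0.324 -0.125  1.117  0.    -0.307] [ 0.52726075 -0.20527944  0.15608028]
```

View pics/m4.png

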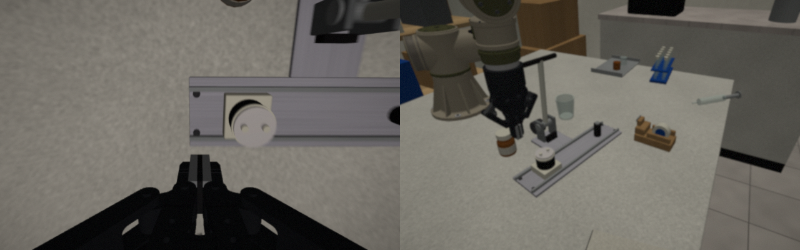

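Run:
```python
from h import *
s=ld('s2')
print([(z,proj(s,[[.669,-.064,z]]).round(0).tolist()) for z in (.04,.15,.2,.25,.3,.35,.4,.45)])
print([(z,proj(s,[[.669-.06,-.064,z]]).round(0).tolist()) for z in (.3,.35,.4,.45)])
```

```text
[(0.04, [[322.0, 253.0]]), (0.15, [[322.0, 199.0]]), (0.2, [[322.0, 170.0]]), (0.25, [[322.0, 140.0]]), (0.3, [[322.0, 106.0]]), (0.35, [[322.0, 68.0]]), (0.4, [[322.0, 27.0]]), (0.45, [[322.0, -19.0]])]
[(0.3, [[285.0, 99.0]]), (0.35, [[283.0, 63.0]]), (0.4, [[281.0, 24.0]]), (0.45, [[279.0, -20.0]])]
```

The wrist view shows the carrier at (250,120) and the lane end at (190,110), with the fingers behind the carrier. The barrier is still upright.

Request:
{"name": "send_rows", "arguments": {"increments": [{"dx": 0.05, "dy": 0, "dz": -1.5, "roll": 0, "claw": -1}, {"dx": 0.05, "dy": 0, "dz": -3, "roll": 0, "claw": -1}, {"dx": 0.05, "dy": 0, "dz": -4.3, "roll": 0, "claw": -1}, {"dx": 0.05, "dy": 0, "dz": -5.1, "roll": 0, "claw": -1}, {"dx": 0.05, "dy": 0, "dz": -5.3, "roll": 0, "claw": -1}]}}

```text
clock: 10.18
tcp_pos: [0.5282, -0.2041, 0.023]
orientation: [-0.0, 0.102, 0.995, 0.0]
wrist_force: [0.9, -0.2, -0.3]
finger_gap: 0.0001
grip_force: 0.0
```

Request:
{"name": "send_rows", "arguments": {"increments": [{"dx": 0.04, "dy": 0.2, "dz": 0, "roll": 0, "claw": -1}, {"dx": 0.08, "dy": 0.4, "dz": 0, "roll": 0, "claw": -1}, {"dx": 0.12, "dy": 0.6, "dz": 0, "roll": 0, "claw": -1}, {"dx": 0.16, "dy": 0.8, "dz": 0, "roll": 0, "claw": -1}, {"dx": 0.21, "dy": 1.0, "dz": 0, "roll": 0, "claw": -1}]}}

```text
clock: 10.8
tcp_pos: [0.5356, -0.1827, 0.0259]
orientation: [0.003, 0.103, 0.995, -0.003]
wrist_force: [-2.2, -9.2, 10.0]
finger_gap: -0.0004
grip_force: 6.4
```

Request:
{"name": "send_rows", "arguments": {"increments": [{"dx": -0.08, "dy": -0.4, "dz": 0, "roll": 0, "claw": -1}, {"dx": -0.12, "dy": -0.6, "dz": 0, "roll": 0, "claw": -1}, {"dx": -0.14, "dy": -0.7, "dz": -0.2, "roll": 0, "claw": -1}, {"dx": -0.14, "dy": -0.7, "dz": -0.4, "roll": 0, "claw": -1}, {"dx": -0.14, "dy": -0.7, "dz": -0.4, "roll": 0, "claw": -1}]}}

```text
clock: 11.42
tcp_pos: [0.529, -0.1966, 0.0119]
orientation: [-0.001, 0.102, 0.995, 0.0]
wrist_force: [-0.6, -1.2, -0.3]
finger_gap: -0.0004
grip_force: 0.0
```

Run:
```python
from h import *
c=shot('wrist','w3');s=shot('scene','s10')
a=cv2.resize(c['image'],(400,250))
b=cv2.resize(s['image'][150:310,170:362],(400,333),interpolation=cv2.INTER_CUBIC)
cv2.imwrite('pics/m5.png',np.hstack([cv2.copyMakeBorder(a,0,83,0,0,0),b]))
```

```text
(no output)
```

View pics/m5.png

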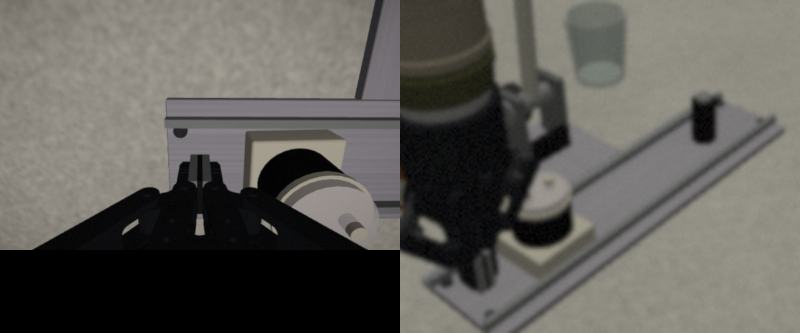

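The wide outer links of the shut gripper reach over the cartridge, which explains the upward force. I'll lift, turn 90° so the links spread across the lane, and go down again.

Request:
{"name": "send_rows", "arguments": {"increments": [{"dx": -0.05, "dy": -0.2, "dz": 2, "roll": 0, "claw": -1}, {"dx": -0.1, "dy": -0.5, "dz": 4, "roll": 1, "claw": -1}, {"dx": -0.1, "dy": -0.5, "dz": 4, "roll": 2.2, "claw": -1}, {"dx": -0.1, "dy": -0.5, "dz": 4, "roll": 3.4, "claw": -1}, {"dx": -0.1, "dy": -0.5, "dz": 4, "roll": 4.6, "claw": -1}]}}

```text
clock: 12.15
tcp_pos: [0.5273, -0.2093, 0.1132]
orientation: [0.0, -0.22, 0.976, -0.0]
wrist_force: [-0.2, 0.4, -0.1]
finger_gap: 0.0001
grip_force: 0.0
```

Request:
{"name": "send_rows", "arguments": {"increments": [{"dx": 0, "dy": 0, "dz": 0, "roll": 1.3, "claw": -1}, {"dx": 0, "dy": 0, "dz": 0, "roll": 2.6, "claw": -1}, {"dx": 0, "dy": 0, "dz": 0, "roll": 3.9, "claw": -1}, {"dx": 0, "dy": 0, "dz": 0, "roll": 5.2, "claw": -1}, {"dx": 0, "dy": 0, "dz": 0, "roll": 6.6, "claw": -1}]}}

```text
clock: 12.78
tcp_pos: [0.5272, -0.2092, 0.1129]
orientation: [0.0, -0.628, 0.778, 0.0]
wrist_force: [-0.2, -0.8, 0.6]
finger_gap: -0.0003
grip_force: 0.0
```

Request:
{"name": "send_rows", "arguments": {"increments": [{"dx": 0, "dy": 0, "dz": 0, "roll": 0, "claw": -1}, {"dx": 0, "dy": 0, "dz": -1.5, "roll": 0, "claw": -1}, {"dx": 0, "dy": 0, "dz": -3, "roll": 0, "claw": -1}, {"dx": 0, "dy": 0, "dz": -3.8, "roll": 0, "claw": -1}, {"dx": 0, "dy": 0, "dz": -3.8, "roll": 0, "claw": -1}]}}

```text
clock: 13.4
tcp_pos: [0.5257, -0.2086, 0.0162]
orientation: [-0.001, -0.624, 0.781, 0.002]
wrist_force: [-0.5, 0.1, 0.7]
finger_gap: -0.0001
grip_force: 0.0
```

Request:
{"name": "send_rows", "arguments": {"increments": [{"dx": 0.06, "dy": 0.25, "dz": 0, "roll": 0, "claw": -1}, {"dx": 0.12, "dy": 0.5, "dz": 0, "roll": 0, "claw": -1}, {"dx": 0.18, "dy": 0.75, "dz": 0, "roll": 0, "claw": -1}, {"dx": 0.24, "dy": 1.0, "dz": 0, "roll": 0, "claw": -1}, {"dx": 0.29, "dy": 1.25, "dz": 0, "roll": 0, "claw": -1}]}}

```text
clock: 14.02
tcp_pos: [0.5346, -0.1777, 0.018]
orientation: [0.0, -0.625, 0.78, -0.0]
wrist_force: [0.5, -0.4, 0.9]
finger_gap: -0.0002
grip_force: 0.0
```

Request:
{"name": "send_rows", "arguments": {"increments": [{"dx": 0.05, "dy": 0.25, "dz": 0, "roll": 0, "claw": -1}, {"dx": 0.1, "dy": 0.5, "dz": 0, "roll": 0, "claw": -1}, {"dx": 0.15, "dy": 0.75, "dz": 0, "roll": 0, "claw": -1}, {"dx": 0.2, "dy": 1.0, "dz": 0, "roll": 0, "claw": -1}, {"dx": 0.25, "dy": 1.25, "dz": 0, "roll": 0, "claw": -1}]}}

```text
clock: 14.65
tcp_pos: [0.5408, -0.1468, 0.018]
orientation: [-0.0, -0.625, 0.78, -0.0]
wrist_force: [-0.9, -4.5, 1.1]
finger_gap: 0.0
grip_force: 2.2
```

Request:
{"name": "send_rows", "arguments": {"increments": [{"dx": 0.05, "dy": 0.25, "dz": 0, "roll": 0, "claw": -1}, {"dx": 0.1, "dy": 0.5, "dz": 0, "roll": 0, "claw": -1}, {"dx": 0.15, "dy": 0.75, "dz": 0, "roll": 0, "claw": -1}, {"dx": 0.2, "dy": 1.0, "dz": 0, "roll": 0, "claw": -1}, {"dx": 0.26, "dy": 1.25, "dz": 0, "roll": 0, "claw": -1}]}}

```text
clock: 15.28
tcp_pos: [0.5473, -0.1154, 0.0179]
orientation: [-0.0, -0.625, 0.78, -0.0]
wrist_force: [-0.9, -5.2, 3.0]
finger_gap: 0.0
grip_force: 2.6
```

Request:
{"name": "send_rows", "arguments": {"increments": [{"dx": 0.05, "dy": 0.25, "dz": 0, "roll": 0, "claw": -1}, {"dx": 0.1, "dy": 0.5, "dz": 0, "roll": 0, "claw": -1}, {"dx": 0.15, "dy": 0.75, "dz": 0, "roll": 0, "claw": -1}, {"dx": 0.2, "dy": 1.0, "dz": 0, "roll": 0, "claw": -1}, {"dx": 0.26, "dy": 1.25, "dz": 0, "roll": 0, "claw": -1}]}}

```text
clock: 15.9
tcp_pos: [0.5537, -0.0842, 0.0179]
orientation: [-0.0, -0.625, 0.78, -0.0]
wrist_force: [-2.1, -5.2, 3.6]
finger_gap: -0.0001
grip_force: 2.6
```

Run:
```python
from h import *
s=shot('scene','s11')
cv2.imwrite('pics/m6.png',cv2.resize(s['image'][60:320,150:400],None,fx=2.2,fy=2.2,interpolation=cv2.INTER_CUBIC))
```

```text
(no output)
```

View pics/m6.png

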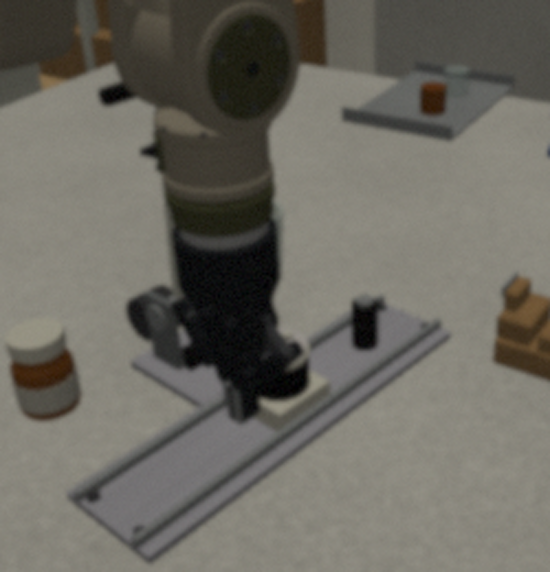

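The carrier (crop 293,395) is flat in the lane and short of the post (365,320). The barrier bar end is visible behind the arm at (115,95), so I'm continuing.

Request:
{"name": "send_rows", "arguments": {"increments": [{"dx": 0.05, "dy": 0.25, "dz": 0, "roll": 0, "claw": -1}, {"dx": 0.1, "dy": 0.5, "dz": 0, "roll": 0, "claw": -1}, {"dx": 0.15, "dy": 0.75, "dz": 0, "roll": 0, "claw": -1}, {"dx": 0.2, "dy": 1.0, "dz": 0, "roll": 0, "claw": -1}, {"dx": 0.26, "dy": 1.25, "dz": 0, "roll": 0, "claw": -1}]}}

```text
clock: 16.58
tcp_pos: [0.5601, -0.0531, 0.0179]
orientation: [-0.0, -0.625, 0.78, -0.0]
wrist_force: [-1.1, -5.1, 4.0]
finger_gap: 0.0001
grip_force: 2.6
```

Request:
{"name": "send_rows", "arguments": {"increments": [{"dx": 0.04, "dy": 0.2, "dz": 0, "roll": 0, "claw": -1}, {"dx": 0.08, "dy": 0.4, "dz": 0, "roll": 0, "claw": -1}, {"dx": 0.12, "dy": 0.6, "dz": 0, "roll": 0, "claw": -1}, {"dx": 0.16, "dy": 0.8, "dz": 0, "roll": 0, "claw": -1}, {"dx": 0.2, "dy": 1.0, "dz": 0, "roll": 0, "claw": -1}]}}

```text
clock: 17.2
tcp_pos: [0.5651, -0.0282, 0.0179]
orientation: [-0.0, -0.625, 0.78, -0.0]
wrist_force: [-1.3, -5.6, 3.1]
finger_gap: -0.0003
grip_force: 2.6
```

Request:
{"name": "send_rows", "arguments": {"increments": [{"dx": 0.02, "dy": 0.1, "dz": 0, "roll": 0, "claw": -1}, {"dx": 0.04, "dy": 0.2, "dz": 0, "roll": 0, "claw": -1}, {"dx": 0.06, "dy": 0.3, "dz": 0, "roll": 0, "claw": -1}, {"dx": 0.08, "dy": 0.4, "dz": 0, "roll": 0, "claw": -1}, {"dx": 0.1, "dy": 0.5, "dz": 0, "roll": 0, "claw": -1}]}}

```text
clock: 17.82
tcp_pos: [0.5675, -0.016, 0.0179]
orientation: [-0.0, -0.625, 0.781, -0.0]
wrist_force: [-2.7, -10.5, 5.5]
finger_gap: 0.0001
grip_force: 6.2
```

Request:
{"name": "send_rows", "arguments": {"increments": [{"dx": 0.02, "dy": 0.08, "dz": 0, "roll": 0, "claw": -1}, {"dx": 0.03, "dy": 0.15, "dz": 0, "roll": 0, "claw": -1}, {"dx": 0.03, "dy": 0.15, "dz": 0, "roll": 0, "claw": -1}, {"dx": 0.03, "dy": 0.15, "dz": 0, "roll": 0, "claw": -1}, {"dx": 0.03, "dy": 0.15, "dz": 0, "roll": 0, "claw": -1}]}}

```text
clock: 18.45
tcp_pos: [0.5676, -0.0159, 0.018]
orientation: [-0.003, -0.624, 0.781, -0.002]
wrist_force: [-4.1, -16.7, 5.5]
finger_gap: -0.0001
grip_force: 8.8
```

The arm is blocked at the stop: force has gone up and the position hasn't moved. I'll back off straight along the track and check the barrier and carrier numerically.

Request:
{"name": "send_rows", "arguments": {"increments": [{"dx": -0.06, "dy": -0.3, "dz": 0, "roll": 0, "claw": -1}, {"dx": -0.16, "dy": -0.8, "dz": 0, "roll": 0, "claw": -1}, {"dx": -0.36, "dy": -1.8, "dz": 0, "roll": 0, "claw": -1}, {"dx": -0.66, "dy": -3.2, "dz": 0, "roll": 0, "claw": -1}, {"dx": -0.96, "dy": -4.6, "dz": 0, "roll": 0, "claw": -1}]}}

```text
clock: 19.08
tcp_pos: [0.544, -0.1272, 0.0175]
orientation: [0.0, -0.626, 0.78, 0.001]
wrist_force: [0.5, -0.1, -0.6]
finger_gap: 0.0003
grip_force: 0.0
```

Request:
{"name": "send_rows", "arguments": {"increments": [{"dx": -0.3, "dy": -1.6, "dz": 0, "roll": 0, "claw": -1}, {"dx": -0.4, "dy": -2.0, "dz": 0.5, "roll": 0, "claw": -1}, {"dx": -0.4, "dy": -2.0, "dz": 1, "roll": 0, "claw": -1}, {"dx": -0.4, "dy": -2.0, "dz": 1, "roll": 0, "claw": -1}, {"dx": -0.4, "dy": -2.0, "dz": 1, "roll": 0, "claw": -1}]}}

```text
clock: 19.7
tcp_pos: [0.5347, -0.1758, 0.043]
orientation: [0.0, -0.626, 0.78, 0.0]
wrist_force: [-0.4, 1.2, 1.2]
finger_gap: 0.0002
grip_force: 0.0
```

Run:
```python
from h import *
s=shot('scene','s12'); a=ld('s8')
# barrier: patch around raised bar/tube vs. picture with it known up; carrier: template of the cartridge top from s0 
R=np.s_[80:190,190:260]
print('diff to raised',np.abs(s['image'][R].astype(float)-a['image'][R]).mean(),'raised vs down',np.abs(a['image'][R].astype(float)-ld('s0')['image'][R]).mean())
T=ld('s0')['image'][234:285,208:262]
m=cv2.matchTemplate(s['image'],T,cv2.TM_CCOEFF_NORMED);_,v,_,l=cv2.minMaxLoc(m)
uv=(l[0]+24,l[1]+9);p=onz(s,uv,.072)
print(v,uv,p,'pred top',proj(s,[[.5815,.023,.074]]),'dist to post',np.hypot(p[0]-.590,p[1]-.0645))
print(get_state()['tcp_pos'])
```

```text
diff to raised 46.26056277056277 raised vs down 24.622943722943724
0.8331071138381958 (303, 195) [0.57383394 0.03985718 0.072     ] pred top [[302.09325593 199.24669484]] dist to post 0.02947219312735046
[ 0.53445967 -0.17579354  0.04269665]
```

Request:
{"name": "send_rows", "arguments": {"increments": [{"dx": 0, "dy": 0, "dz": 2, "roll": 0, "claw": -1}, {"dx": 0, "dy": 0, "dz": 4, "roll": 0, "claw": -1}, {"dx": 1.5, "dy": 0, "dz": 6, "roll": 0, "claw": -1}, {"dx": 3, "dy": 0.8, "dz": 8, "roll": 0, "claw": -1}, {"dx": 4.6, "dy": 1.5, "dz": 8, "roll": 0, "claw": -1}]}}

```text
clock: 20.38
tcp_pos: [0.6522, -0.139, 0.2479]
orientation: [0.002, -0.625, 0.78, -0.003]
wrist_force: [0.3, -1.3, -0.3]
finger_gap: 0.0
grip_force: 0.0
```

Run:
```python
from h import *
s=shot('scene','s13'); a=ld('s8')
R=np.s_[80:190,190:252]
print('diff to raised',np.abs(s['image'][R].astype(float)-a['image'][R]).mean(),'raised vs down',np.abs(a['image'][R].astype(float)-ld('s0')['image'][R]).mean())
T0=ld('s0')['image'][234:285,208:262]
for k in (.8,.85,.9,.95,1):
    T=cv2.resize(T0,None,fx=k,fy=k);_,v,_,l=cv2.minMaxLoc(cv2.matchTemplate(s['image'],T,cv2.TM_CCOEFF_NORMED))
    p=onz(s,(l[0]+24*k,l[1]+9*k),.074);print(k,round(v,3),p,np.hypot(p[0]-.590,p[1]-.0645))
```

```text
diff to raised 4.180009775171065 raised vs down 23.805083088954056
0.8 0.843 [0.58508798 0.01713388 0.074     ] 0.047620132204271685
0.85 0.862 [0.5827258  0.02203174 0.074     ] 0.043086736221769124
0.9 0.856 [0.58033468 0.02698961 0.074     ] 0.03873560798813894
0.95 0.847 [0.5779141 0.0320086 0.074    ] 0.03466640804216634
1 0.832 [0.5754635  0.03708984 0.074     ] 0.03102622520342437
```

The barrier region matches the known-raised picture. The carrier measures about 43 mm from the post, which is touching distance.

```bash
python3 -c "
from workcell import hand_in
print(hand_in())"
```

```text
the job is handed in; nothing more can be done
None
```

I handed the job in. By my camera checks the barrier stands fully raised by itself and the carrier rests against the stop post, about 43 mm between origins (42.5 mm is touching); no verdict came back.

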